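Put the stir bar and screwdriver into their tool-tray compartments

TASK

The white stir bar is lying astray in the screwdriver's compartment of the tool tray: first move it to its own short nest, where it lies flat across the tray. Then lay the screwdriver from the bench flat in its stepped compartment, green handle in the wide end and blade in the narrow end. Lay both down rather than dropping them, and leave the spatula in the tray and the things standing around the tray where they are.

Things in the scene. Friction and masses are not known exactly. Their poses are not given: they have to be found in the camera images.
- tool_tray: Fixed black pan with blue inserts, 200 (x) by 226 (y) by 19 mm high; origin at the centre of its underside, y along the long compartments. Floor top at z = 3 mm. Blue banks, tops at z = 16 mm, fill the ends y > 50 and y < -30 mm; between them is an open trough down to the floor, finger room. Slots in the banks: the screwdriver's along x = 0; the spatula's, 14 mm wide, along x = -62 mm.
- driver_pocket (a point): Middle of the screwdriver's compartment, on the tray floor (tray x 0, y 0, z 3 mm), axes as the tray's. It runs along tray y from -69 to +69 mm: wide end for the handle 26 mm wide, y +50 to +69; narrow end for the blade 12 mm wide, y -69 to -30; the open trough lies between. The banks are 13 mm high over the floor.
- nest (a point): Middle of the stir bar's nest on the tray floor (tray x = +62 mm, y = +10 mm, z = 3 mm), axes as the tray's. The nest is a low blue frame in the trough, 47 mm (along tray x) by 15 mm (along tray y) inside, walls 3 mm thick; the long walls are 3.5 mm high over the floor, the short end walls 6 mm.
- stir_bar: White stir bar, 9 x 40 x 9 mm, long axis its y; origin at the centre of its underside, z up. Starts flat on the tray floor in the trough, within the screwdriver's compartment, turned up to 0.5 rad from tray y. Either end may point either way in the nest.
- bar_center (a point): Centre of the stir bar, 4.5 mm above its underside.
- screwdriver: Small screwdriver lying on the bench, 130 mm long along its y; origin at mid-length on its underside, z up. Green handle 18 mm wide, 17 mm high, y -1 to +65 mm; steel shaft 5 mm thick, y -65 to -1, axis 9 mm above the underside, so it hangs clear of the surface. Balances at about y = +25 to +30 mm. May point in any direction at the start.
- blade_tip (a point): Tip of the screwdriver's blade, on its axis (y = -65, z = 9 mm in the screwdriver's frame).
- handle_end (a point): Butt end of the screwdriver's green handle, on its axis (y = +65, z = 9 mm in the screwdriver's frame).
- spatula: Thin steel double spatula, 9 x 192 x 4 mm, already lying in its slot in the tray; leave it. Origin at the centre of its underside, y lengthwise.
- beaker: Small glass beaker, 59 mm wide, 72 mm high, standing on the bench; leave it. Origin at the centre of its underside.
- amber_bottle: Small brown bottle with a black cap, 42 mm wide, 93 mm high, standing on the bench; leave it. Origin at the centre of its underside.
- masking_tape: Roll of masking tape lying flat, 93 mm wide, 19 mm high; leave it. Origin at the centre of its underside.
Things that resemble listed ones, but are neither listed nor needed, are in the scene too. Of the things that look like the screwdriver, take the one that is farthest to the robot's left at the start.

How it is judged:
On the way, in this order (a step that is already met when the one before it is completed fails the run):
1. the stir bar lies flat in its own nest, let go (x of bar_center in the frame of nest between -0.005 and 0.005 m and y of bar_center in the frame of nest between -0.0045 and 0.0045 m and z of bar_center in the frame of nest below 0.006 m and angle between the y axis of stir_bar and the x axis of tool_tray, either way round below 0.16 rad and contact force between the fingers and stir_bar below 0.05 N and linear speed of stir_bar below 0.02 m/s), for 0.2 s.
2. the screwdriver lies flat in its compartment, handle in the wide end, let go (x of blade_tip in the frame of driver_pocket between -0.006 and 0.006 m and y of blade_tip in the frame of driver_pocket between -0.072 and -0.058 m and z of each of blade_tip, handle_end in the frame of driver_pocket below 0.0125 m and x of handle_end in the frame of driver_pocket between -0.008 and 0.008 m and y of handle_end in the frame of driver_pocket between 0.058 and 0.072 m and contact force between the fingers and screwdriver below 0.05 N and linear speed of screwdriver below 0.02 m/s), for 0.2 s.
At the end, for the whole second after the job is handed in: Both at rest and let go. Stir bar flat in its nest: centre within 5 mm along, 4.5 mm across, 0.16 rad of its line, at most 6 mm over the floor. Screwdriver flat, handle in the wide end: tip within 6 mm, butt 8 mm of the middle line, ends 58 to 72 mm from the middle, axis under 12.5 mm high (all of step 1 and all of step 2); the robot touches nothing.
It fails at once if the stir bar or the screwdriver is dropped (moves faster than 0.6 m/s while not held) ((contact force between the arm and stir_bar below 0.01 N and contact force between the fingers and stir_bar below 0.05 N and linear speed of stir_bar above 0.6 m/s) or (contact force between the arm and screwdriver below 0.01 N and contact force between the fingers and screwdriver below 0.05 N and linear speed of screwdriver above 0.6 m/s)).
It fails at once if the spatula is shifted by more than 15 mm (distance of spatula from where it was at the start of the episode above 0.015 m).
It fails at once if the beaker, the bottle or the tape roll is shifted by more than 20 mm (distance of any of beaker, amber_bottle, masking_tape from where it was at the start of the episode above 0.02 m).
It also fails if it takes over 51 s, if anything falls off the work surface, if the arm or the gripper's body presses on something with over 40 N, if the wrist force passes 120 N, or if a joint passes its speed limit or range.

ROBOT

A 6-joint arm with a two-finger parallel gripper is mounted at the origin on a cart in front of the work surface, level with it; the furniture and walls round the work are solid. World frame = base frame: x ahead of the robot, y to its left, z up, the work surface at z = 0. Lengths are in m, angles in rad, forces in N, time in s.
With the tool pointing down it reaches from about 0.25 to 0.775 m from the base axis. Payload 4 kg.
Tool frame: the origin (TCP) lies at the very end of the fingers, on their centre line; the grasp point (between the pads) lies 19 mm behind it; y points along the fingers, x is the direction in which the jaws open and shut, and the axes are right-handed (so a half turn about y gives the same grasp; the last joint's range is limited). The gripper opens to 94 mm and grips with 3 to 60 N. Pads are 16 mm wide; open, the fingers measure 119 mm over their backs; the gripper's body (75 mm by 177 mm) begins 78 mm behind the grasp point.
Start: joints at [1.145, 0.087, 1.371, -0, 1.684, -0.103], TCP at [0.174, 0.522, 0.206] pointing down, gripper open.
Joint ranges: [-3.1, 3.1], [-0.76, 2.03], [0.27, 2.55], [-1.08, 4.22], [0.17, 2.65], [-2.57, 2.57]. Speed limits (rad/s): [2.79, 2.79, 3.14, 3.14, 3.14, 3.14].

INTERFACE

Orientations are given as [roll, pitch, yaw] about the fixed x, y, z axes, in that order (R = Rz(yaw) Ry(pitch) Rx(roll)).
In Python, from bench import robot, snapshot, workorder gives the robot as it stands.
- The arm moves only by the tool play_rows, never from a script. Its argument "steps" is a list of rows, each an object of numbers: "x", "y", "z": the shift along the world's x, y, z in m; "rx", "ry", "rz": the turn, a rotation vector about the world's x, y, z in rad; "hand": the finger opening in m, from 0 to 0.094. A call has 1 to 8 rows; each row shifts and turns the commanded pose from where the row before left it; what a row does not reach is not made up. A row lasts 1/8 s, in which the tool goes at most 62.5 mm and 10.7 degrees, less where a joint would pass 70% of its speed; a pose out of reach is approached as far as the arm can. A call is refused whole if a number of a shift passes 0.0625 or a number of a turn 0.188, either way. A call with a gripper value outside its range is refused whole. The fingers move at their own pace and stop on an object; the grip force is fixed at half the most. Time passes only in rows, so rows that do not move let the fingers close. It gives the time, the measured TCP pose, the force and the opening at its end, in the units of the state.
- robot.get_obs(): the state, without advancing time (a new reading comes with each control period).
- snapshot(name): name is "side" or "top"; returns a dict with "color" (480x640x3 uint8, red, green, blue), "range_z" (480x640 float32, m along the optical axis (not along the pixel's ray), 0 where there is no reading), "fov_y" (degrees; the focal length in pixels is half the picture's height over the tangent of half this angle, whatever the lens; pixels are square), "cx", "cy" (the principal point, pixels), "k1" (the pictures are not rectified: a ray, as slopes to the right and down, at radius r is drawn at 1 + k1 r^2 times it, then the intrinsics apply), "T" (4x4, takes a point from camera to world coordinates). Camera axes: x right, y down, z forward; pixel columns grow to the right and rows downward; lengths in m; the calibration is good to about 2 mm. A picture is of the moment at which its call begins.
- workorder.close_job(): hands the job in, once; it reports no verdict.
The state is a dict: "time": time; "joint_positions": joint angles; "qvel": joint speeds; "joint_torque": joint torques, N m; "tool_pos": TCP position; "ee_rot": TCP orientation; "wrist_force": force on the tool from outside, world axes, zero at the start; "wrist_torque": the same for the moment, N m; "width": finger opening in m.
Only numpy, scipy, OpenCV 4.12 (cv2) and the standard library are available. Lean on these libraries where they do the work, as an engineer would, in place of code of your own. Each camera call takes 0.05 s, during which the arm holds its last target.

## Working session

There is one attempt and no reset: what is moved stays moved. The work goes in short steps, Python scripts to look and compute and a tool call to move; the robot and the scene stay as the last step left them, time stands still between calls to the robot, and variables do not carry over. Pictures are saved under pics/ and viewed, and the job is handed in when it is done.

Besides the shell and the picture viewer there is one more tool, called after "Emit:" in YAML: its name, and indented under it one key for each argument. play_rows: Moves the arm, as the interface text tells. Its arguments: {"type":"object","properties":{"steps":{"type":"array"}},"required":["steps"]}

```bash
ls; mkdir -p pics; cat > h.py <<'E'
import numpy as np, cv2
from bench import robot, snapshot, workorder
def K(s):
    f=240/np.tan(np.radians(s['fov_y'])/2); return np.array([[f,0,s['cx']],[0,f,s['cy']],[0,0,1.]])
def rays(s,uv):
    uv=np.asarray(uv,float).reshape(-1,2)
    k=K(s); d=(uv-[s['cx'],s['cy']])/k[0,0]
    u=d.copy()
    for _ in range(30): u=d/(1+s['k1']*(u**2).sum(1,keepdims=True))
    return np.c_[u,np.ones(len(u))]
def plane(s,uv,z):
    r=rays(s,uv)@s['T'][:3,:3].T; o=s['T'][:3,3]
    return o+r*((z-o[2])/r[:,2])[:,None]
def depthpt(s,uv):
    uv=np.asarray(uv).reshape(-1,2).astype(int); z=s['range_z'][uv[:,1],uv[:,0]]
    p=rays(s,uv)*z[:,None]; return p@s['T'][:3,:3].T+s['T'][:3,3]
def proj(s,P):
    P=np.asarray(P,float).reshape(-1,3); c=(P-s['T'][:3,3])@s['T'][:3,:3]; u=c[:,:2]/c[:,2:]
    u=u*(1+s['k1']*(u**2).sum(1,keepdims=True)); return u*K(s)[0,0]+[s['cx'],s['cy']]
def save(s,n): cv2.imwrite('pics/'+n+'.png',s['color'][:,:,::-1])
E
python3 - <<'E'
from h import *
o=robot.get_obs()
for k,v in o.items(): print(k,np.round(v,4))
for n in('side','top'):
    s=snapshot(n); save(s,n+'0'); print(n,s['fov_y'],s['cx'],s['cy'],s['k1'],np.round(s['T'],3).tolist())
E
```

```text
pics
time 0.0
joint_positions [ 1.1449  0.088   1.3723 -0.      1.6836 -0.1031]
qvel [ 0.0007 -0.0008 -0.0002  0.0014  0.0001 -0.    ]
joint_torque [-3.00000e-04 -3.40171e+01 -3.02435e+01  7.17000e-02  3.27000e-02
 -1.00000e-04]
tool_pos [0.1743 0.5211 0.2043]
ee_rot [-1.5706  0.0022  1.248 ]
wrist_force [-0.2622  0.04   -0.6243]
wrist_torque [ 0.0026  0.0569 -0.0481]
width 0.0939
side 49.509043025642455 311.3565809519139 245.35405451904018 -0.010960863188273155 [[-0.99, -0.093, 0.106, 0.328], [-0.14, 0.586, -0.798, 1.199], [0.012, -0.805, -0.593, 0.996], [0.0, 0.0, 0.0, 1.0]]
top 54.01803110352221 315.0345321970462 238.54182049715504 -0.044097608834362034 [[0.014, -0.991, 0.132, 0.334], [-1.0, -0.015, -0.008, -0.044], [0.01, -0.131, -0.991, 1.236], [0.0, 0.0, 0.0, 1.0]]
```

View pics/side0.png

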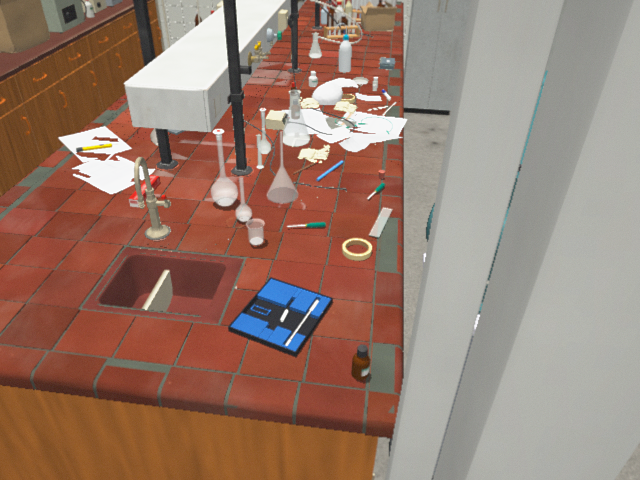

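View pics/top0.png

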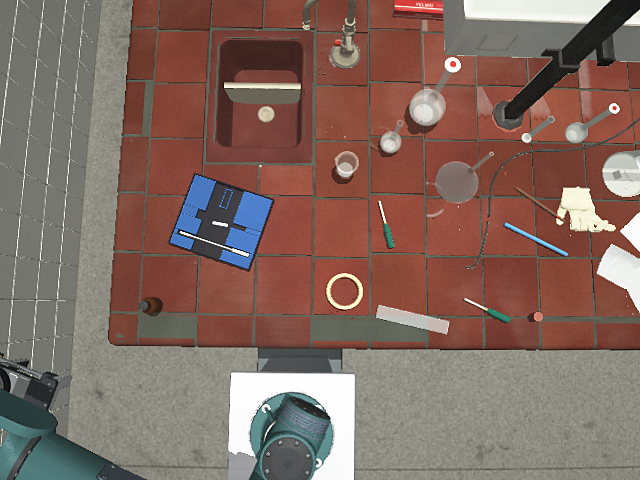

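The top view has up as +x and right as −y. Candidates for the screwdriver are the green-handled one at (386,225) and a second green-handled one at (488,310); the blue pen at (536,239) is not one. The first lies farther left, so that is the pick. The stir bar is the short white piece at (219,224) in the tray, and the long one at (213,244) is the spatula. I'll check close crops next.

```bash
python3 - <<'E'
from h import *
s=snapshot('top'); c=s['color'][:,:,::-1]
a=cv2.resize(c[165:285,160:290],None,fx=4,fy=4,interpolation=cv2.INTER_CUBIC)
b=cv2.resize(c[190:260,355:415],None,fx=4,fy=4,interpolation=cv2.INTER_CUBIC)
H=np.zeros((480,a.shape[1]+b.shape[1],3),np.uint8);H[:480,:a.shape[1]]=a;H[:280,a.shape[1]:]=b
cv2.imwrite('pics/crop0.png',H)
hsv=cv2.cvtColor(s['color'],cv2.COLOR_RGB2HSV)
g=cv2.inRange(hsv,(70,80,40),(95,255,255))
n,l,st,ce=cv2.connectedComponentsWithStats(g)
for i in range(1,n):
    if st[i,4]>40: print('green',st[i],ce[i],plane(s,ce[i],.009))
bl=cv2.inRange(hsv,(100,120,80),(120,255,255)); n,l,st,ce=cv2.connectedComponentsWithStats(bl)
for i in range(1,n):
    if st[i,4]>20: print('blue',st[i],ce[i],plane(s,ce[i],.016))
for n,p in dict(bar=(219,224),beaker=(346,165),tape=(344,292),bottle=(152,305),drv=(386,225)).items(): print(n,plane(s,p,.01),depthpt(s,p))
E
```

```text
green [384 224  10  24 137] [388.18978102 235.98540146] [[ 0.50632104 -0.2472616   0.009     ]]
green [486 308  25  15 145] [498.46206897 315.14482759] [[ 0.30269659 -0.53484574  0.009     ]]
green [   0  389  112   91 4481] [ 42.38250391 449.34590493] [[-0.05128741  0.62691353  0.009     ]]
green [ 250  393   83   87 2246] [285.39492431 433.09305432] [[0.00295547 0.01307028 0.009     ]]
blue [ 170  174   46   76 1461] [192.57084189 209.95756331] [[0.56666094 0.26957563 0.016     ]]
blue [219 189  14  20  79] [225.96202532 198.50632911] [[0.59874777 0.18262017 0.016     ]]
blue [ 219  191   54   78 2029] [246.57762445 228.13208477] [[0.52036968 0.12540933 0.016     ]]
blue [504 223  64  33 179] [535.42458101 239.4301676 ] [[ 0.50224147 -0.63886195  0.016     ]]
bar [[0.53119566 0.19938395 0.01      ]] [[0.5306193  0.19867327 0.01357858]]
beaker [[ 0.69706339 -0.13480702  0.01      ]] [[ 0.6973906  -0.13488871  0.00889589]]
tape [[ 0.35784411 -0.13140138  0.01      ]] [[ 0.35809378 -0.1323055  -0.0026963 ]]
bottle [[0.31662651 0.36464966 0.01      ]] [[0.31740947 0.34594246 0.06611194]]
drv [[ 0.53541471 -0.24148114  0.01      ]] [[ 0.53447422 -0.24056068  0.01571724]]
```

View pics/crop0.png

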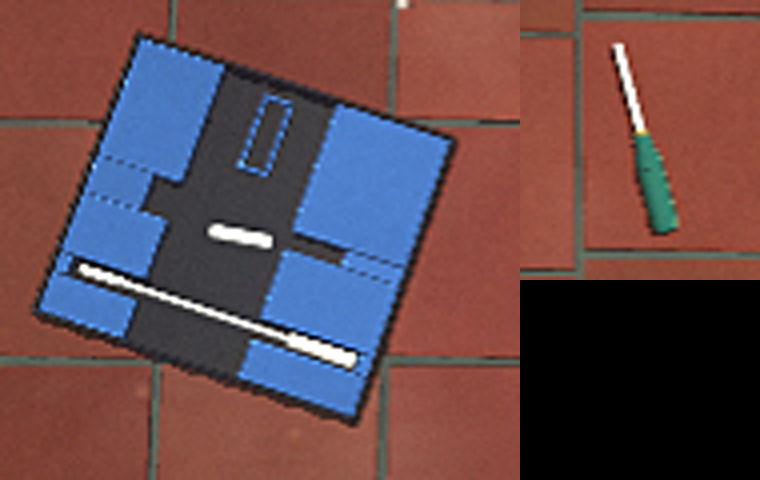

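The crop shows the tray with its wide slot end on the left (handle side), the narrow end on the right, and the nest outline at the top. The bar at about (219,224) is nearly along tray y. The chosen screwdriver has its tip up at (379,202) and its handle down at (391,247). Now I'll measure these precisely.

```bash
cat >> h.py <<'E'
def masks(s):
    hsv=cv2.cvtColor(s['color'],cv2.COLOR_RGB2HSV)
    blue=cv2.inRange(hsv,(100,120,80),(120,255,255)); red=cv2.inRange(hsv,(0,70,0),(12,255,255))|cv2.inRange(hsv,(165,70,0),(180,255,255))
    white=cv2.inRange(hsv,(0,0,150),(180,70,255)); green=cv2.inRange(hsv,(70,80,40),(95,255,255))
    return blue,red,white,green
def comps(m,lo,hi,box):
    x0,y0,x1,y1=box; mm=np.zeros_like(m); mm[y0:y1,x0:x1]=m[y0:y1,x0:x1]
    n,l,st,ce=cv2.connectedComponentsWithStats(mm); return [(st[i],ce[i],np.argwhere(l==i)[:,::-1]) for i in range(1,n) if lo<=st[i,4]<=hi]
def axis(P):
    P=P[:,:2]; c=P.mean(0); u,sv,v=np.linalg.svd(P-c); d=v[0]; t=(P-c)@d; w=(P-c)@v[1]
    return c,d,t.min(),t.max(),np.ptp(w)
E
python3 - <<'E'
from h import *
for cam,tb in (('top',(160,165,290,285)),('side',(222,270,340,360))):
    s=snapshot(cam); b,r,w,g=masks(s)
    x0,y0,x1,y1=tb
    hsv=cv2.cvtColor(s['color'],cv2.COLOR_RGB2HSV)
    dark=cv2.inRange(hsv,(0,0,0),(180,255,85))
    m=np.zeros_like(b); m[y0:y1,x0:x1]=(b|w|dark)[y0:y1,x0:x1]
    m=cv2.morphologyEx(m,cv2.MORPH_OPEN,np.ones((3,3)))
    cs=max(cv2.findContours(m,0,cv2.CHAIN_APPROX_NONE)[0],key=cv2.contourArea)
    P=plane(s,cs[:,0],.017); rect=cv2.minAreaRect(P[:,:2].astype(np.float32)*1000); print(cam,'tray',rect)
    for st,ce,px in comps(w,8,600,tb): print(' white',st,ce,axis(plane(s,px,.01)))
    for st,ce,px in comps(b,20,3000,tb): print(' blue',st,ce,cv2.minAreaRect(plane(s,px,.016)[:,:2].astype(np.float32)*1000), 'pl.006',plane(s,ce,.007))
    if cam=='top': dom=(365,195,405,255)
    else: dom=(280,215,335,235)
    for st,ce,px in comps(g|w,8,400,dom): print(' drv',st,ce,axis(plane(s,px,.012)))
    for st,ce,px in comps(g,8,400,dom): print(' handle',st,ce,axis(plane(s,px,.015)))
    for st,ce,px in comps(w,5,400,dom): print(' shaft',st,ce,axis(plane(s,px,.011)))
E
```

```text
top tray ((537.0908203125, 193.02317810058594), (229.6569366455078, 204.6952362060547), 72.314208984375)
 white [212 221  16   6  52] [219.55769231 223.5       ] (array([0.53255461, 0.19797112]), array([0.18236389, 0.98323111]), np.float64(-0.02074664319737969), np.float64(0.020474969868752146), np.float64(0.008341295770948408))
 white [180 231  69  26 157] [218.52866242 244.73248408] (array([0.47619569, 0.19853341]), array([-0.30837215, -0.9512658 ]), np.float64(-0.1087555655279824), np.float64(0.08251172812534438), np.float64(0.00923110333635353))
 blue [ 170  174   46   76 1462] [192.55950752 209.97742818] ((563.388916015625, 269.4530944824219), (60.12367630004883, 192.8438262939453), 72.18128967285156) pl.006 [[0.56832514 0.27191709 0.007     ]]
 blue [219 189  14  20  77] [225.94805195 198.41558442] ((598.928955078125, 182.8036651611328), (22.22662925720215, 53.332950592041016), 71.8914566040039) pl.006 [[0.6009488  0.18433983 0.007     ]]
 blue [ 219  191   54   78 2028] [246.57741617 228.12869822] ((517.8232421875, 127.43074798583984), (80.64078521728516, 192.468505859375), 72
[... 2350 characters left out ...]
0.02501591264695804))
 drv [287 224  18   3  39] [296.33333333 225.30769231] (array([ 0.5692334, -0.2302228]), array([0.96855696, 0.2487919 ]), np.float64(-0.026421523895029195), np.float64(0.03153357010157331), np.float64(0.012867379864483483))
 handle [307 222  19   5  74] [316.31081081 224.41891892] (array([ 0.50305714, -0.24169144]), array([0.9631872 , 0.26883156]), np.float64(-0.029411139527812), np.float64(0.032298451155248084), np.float64(0.024939656865301814))
 shaft [287 224  18   3  39] [296.33333333 225.30769231] (array([ 0.56947864, -0.23167462]), array([0.96855696, 0.2487919 ]), np.float64(-0.026448370726292008), np.float64(0.03156561126766961), np.float64(0.012880454370609173))
```

Emit:
play_rows:
  steps:
    - {"x":0.04,"y":-0.036,"z":0,"rz":-0.16,"hand":0.034}
    - {"x":0.04,"y":-0.036,"z":0,"rz":-0.16,"hand":0.034}
    - {"x":0.04,"y":-0.036,"z":0,"rz":-0.16,"hand":0.034}
    - {"x":0.04,"y":-0.036,"z":0,"rz":-0.16,"hand":0.034}
    - {"x":0.04,"y":-0.036,"z":0,"rz":-0.16,"hand":0.034}
    - {"x":0.04,"y":-0.036,"z":0,"rz":-0.16,"hand":0.034}
    - {"x":0.04,"y":-0.036,"z":0,"rz":-0.16,"hand":0.034}
    - {"x":0.04,"y":-0.036,"z":-0.02,"rz":-0.16,"hand":0.034}

```text
schema error: expected keys x, y, z, rx, ry, rz, hand
```

Emit:
play_rows:
  steps:
    - {"x":0.04,"y":-0.036,"z":0,"rx":0,"ry":0,"rz":-0.16,"hand":0.034}
    - {"x":0.04,"y":-0.036,"z":0,"rx":0,"ry":0,"rz":-0.16,"hand":0.034}
    - {"x":0.04,"y":-0.036,"z":0,"rx":0,"ry":0,"rz":-0.16,"hand":0.034}
    - {"x":0.04,"y":-0.036,"z":0,"rx":0,"ry":0,"rz":-0.16,"hand":0.034}
    - {"x":0.04,"y":-0.036,"z":0,"rx":0,"ry":0,"rz":-0.16,"hand":0.034}
    - {"x":0.04,"y":-0.036,"z":0,"rx":0,"ry":0,"rz":-0.16,"hand":0.034}
    - {"x":0.04,"y":-0.036,"z":0,"rx":0,"ry":0,"rz":-0.16,"hand":0.034}
    - {"x":0.04,"y":-0.036,"z":-0.02,"rx":0,"ry":0,"rz":-0.16,"hand":0.034}

```text
time: 1.25
tool_pos: [0.4968, 0.2327, 0.1873]
ee_rot: [-1.569, -0.004, -0.037]
wrist_force: [0.2, 0.6, -0.6]
width: 0.0341
```

Emit:
play_rows:
  steps:
    - {"x":0.013,"y":-0.0117,"z":-0.034,"rx":0,"ry":0,"rz":-0.05,"hand":0.034}
    - {"x":0.013,"y":-0.0117,"z":-0.04,"rx":0,"ry":0,"rz":-0.05,"hand":0.034}
    - {"x":0.0125,"y":-0.0117,"z":-0.04,"rx":0,"ry":0,"rz":-0.05,"hand":0.034}
    - {"x":0,"y":0,"z":-0.03,"rx":0,"ry":0,"rz":0,"hand":0.034}
    - {"x":0,"y":0,"z":0,"rx":0,"ry":0,"rz":0,"hand":0.034}
    - {"x":0,"y":0,"z":0,"rx":0,"ry":0,"rz":0,"hand":0.034}

```text
time: 2.0
tool_pos: [0.5338, 0.1989, 0.0429]
ee_rot: [-1.57, -0.002, -0.182]
wrist_force: [-0.2, -0.2, 0.6]
width: 0.0338
```

```bash
python3 - <<'E'
from h import *
s=snapshot('side'); c=s['color'][:,:,::-1]
cv2.imwrite('pics/s1.png',cv2.resize(c[255:365,210:350],None,fx=5,fy=5,interpolation=cv2.INTER_CUBIC))
o=robot.get_obs(); print(o['tool_pos'],o['ee_rot'],o['joint_positions'])
print(proj(s,o['tool_pos']))
E
```

```text
[0.53417371 0.19907515 0.04351883] [-1.56932918 -0.00312608 -0.18161785] [ 2.57283149e-01  2.15090024e-01  1.55382212e+00 -3.27800210e-07
  1.36922727e+00  4.38898769e-01]
[[282.96716314 306.26021323]]
```

View pics/s1.png

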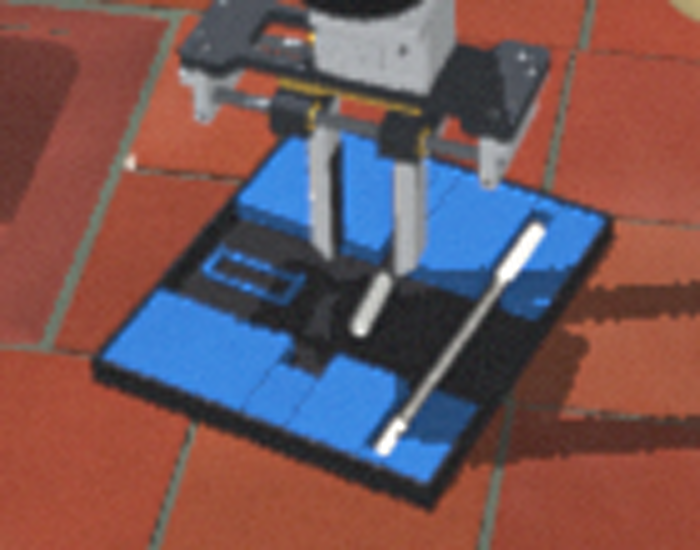

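The fingers straddle the bar: tips at crop (328,262) and (405,270), with the bar between and below. Descending to grip.

Emit:
play_rows:
  steps:
    - {"x":-0.001,"y":-0.001,"z":-0.015,"rx":0,"ry":0,"rz":0,"hand":0.034}
    - {"x":0,"y":0,"z":-0.015,"rx":0,"ry":0,"rz":0,"hand":0.034}
    - {"x":0,"y":0,"z":-0.005,"rx":0,"ry":0,"rz":0,"hand":0.034}
    - {"x":0,"y":0,"z":0,"rx":0,"ry":0,"rz":0,"hand":0.034}
    - {"x":0,"y":0,"z":0,"rx":0,"ry":0,"rz":0,"hand":0.02}
    - {"x":0,"y":0,"z":0,"rx":0,"ry":0,"rz":0,"hand":0.005}
    - {"x":0,"y":0,"z":0,"rx":0,"ry":0,"rz":0,"hand":0.005}
    - {"x":0,"y":0,"z":0,"rx":0,"ry":0,"rz":0,"hand":0.005}

```text
time: 3.05
tool_pos: [0.5323, 0.1976, 0.0069]
ee_rot: [-1.57, -0.001, -0.182]
wrist_force: [-0.7, -0.9, 1.6]
width: 0.0082
```

Emit:
play_rows:
  steps:
    - {"x":0,"y":0,"z":0.02,"rx":0,"ry":0,"rz":0,"hand":0.005}
    - {"x":0,"y":0,"z":0.03,"rx":0,"ry":0,"rz":0.12,"hand":0.005}
    - {"x":0.011,"y":-0.002,"z":0,"rx":0,"ry":0,"rz":0.18,"hand":0.005}
    - {"x":0.011,"y":-0.002,"z":0,"rx":0,"ry":0,"rz":0.18,"hand":0.005}
    - {"x":0.011,"y":-0.002,"z":0,"rx":0,"ry":0,"rz":0.18,"hand":0.005}
    - {"x":0.011,"y":-0.002,"z":0,"rx":0,"ry":0,"rz":0.18,"hand":0.005}
    - {"x":0.011,"y":-0.002,"z":0,"rx":0,"ry":0,"rz":0.18,"hand":0.005}
    - {"x":0.011,"y":-0.002,"z":0,"rx":0,"ry":0,"rz":0.18,"hand":0.005}

```text
time: 4.05
tool_pos: [0.5982, 0.1854, 0.0563]
ee_rot: [-1.57, 0.0, 1.024]
wrist_force: [-0.3, 0.5, 0.4]
width: 0.0086
```

Emit:
play_rows:
  steps:
    - {"x":0.0025,"y":-0.001,"z":-0.01,"rx":0,"ry":0,"rz":0.12,"hand":0.005}
    - {"x":0,"y":0,"z":-0.01,"rx":0,"ry":0,"rz":0.12,"hand":0.005}
    - {"x":0,"y":0,"z":0,"rx":0,"ry":0,"rz":0,"hand":0.005}
    - {"x":0,"y":0,"z":0,"rx":0,"ry":0,"rz":0,"hand":0.005}

```text
time: 4.55
tool_pos: [0.6006, 0.1846, 0.0368]
ee_rot: [-1.571, -0.0, 1.256]
wrist_force: [-0.2, -0.0, -0.2]
width: 0.0082
```

```bash
python3 - <<'E'
from h import *
s=snapshot('side'); c=s['color'][:,:,::-1]
cv2.imwrite('pics/s2.png',cv2.resize(c[265:345,210:330],None,fx=6,fy=6,interpolation=cv2.INTER_CUBIC))
o=robot.get_obs(); p=o['tool_pos']; print(p,o['ee_rot'],o['joint_positions'],o['width'])
b,r,w,g=masks(s)
hsv=cv2.cvtColor(s['color'],cv2.COLOR_RGB2HSV)
for st,ce,px in comps(w,4,400,(235,290,280,318)): print(st,ce,axis(plane(s,px,p[2]+.0005)))
t=snapshot('top'); c=t['color'][:,:,::-1]
cv2.imwrite('pics/t2.png',cv2.resize(c[165:285,160:290],None,fx=5,fy=5,interpolation=cv2.INTER_CUBIC))
E
```

```text
[0.60077809 0.18464203 0.03709987] [-1.57158422e+00 -5.53317151e-04  1.25676166e+00] [ 2.07950595e-01  3.44208895e-01  1.40442691e+00  8.81919190e-05
  1.39199800e+00 -1.04882649e+00] 0.008220582456285963
[237 290  31  15 194] [256.0257732  295.26804124] (array([0.61659839, 0.16086842]), array([-0.85321213,  0.52156406]), np.float64(-0.0553242825080361), np.float64(0.04518641119800731), np.float64(0.05120857708098776))
```

View pics/s2.png

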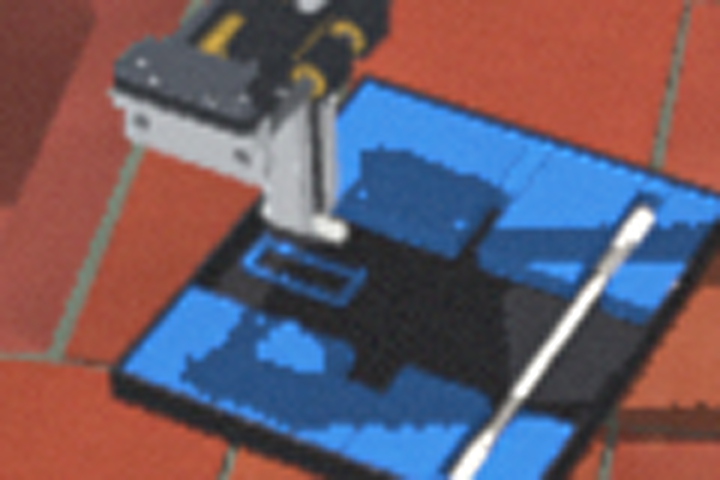

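View pics/t2.png

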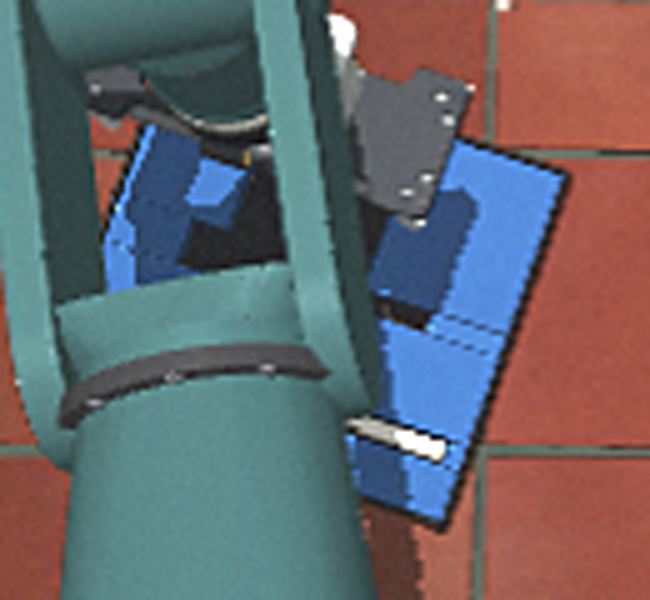

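```bash
python3 - <<'E'
from h import *
s=snapshot('side'); o=robot.get_obs(); p=o['tool_pos']; c=p+[0,0,.0006]; d=np.array([.952,-.307,0])
def cr(q): return (q-[210,265])*6
for k in(-.02,0,.02): print(k,cr(proj(s,c+k*d)))
print(plane(s,[345/6+210,232/6+265],c[2]), c)
n=np.array([.3065,.952,0]); ns=np.array([.601,.1843,.003])
for a in(-.0265,.0265):
  for b in(-.0105,.0105): print('nest corner', a,b,cr(proj(s,ns+[0,0,.0035]+a*d+b*n)))
E
```

```text
-0.02 [[336.88801074 233.19243445]]
0 [[298.2907915  219.56328171]]
0.02 [[260.07363045 206.06667238]]
[[0.57837645 0.18945475 0.03780832]] [0.60084402 0.1846373  0.03780832]
nest corner -0.0265 -0.0105 [[363.34058764 273.63462788]]
nest corner -0.0265 0.0105 [[340.36510172 302.51016397]]
nest corner 0.0265 -0.0105 [[263.25325809 237.89686878]]
nest corner 0.0265 0.0105 [[239.50737026 266.01829441]]
```

The side view shows the held bar's right end at crop (345,232), offset from prediction by the same amount as the nest corners. So it is aligned with the nest to about 1 mm. Lowering it.

Emit:
play_rows:
  steps:
    - {"x":0,"y":0,"z":-0.012,"rx":0,"ry":0,"rz":0,"hand":0.005}
    - {"x":0,"y":0,"z":-0.008,"rx":0,"ry":0,"rz":0,"hand":0.005}
    - {"x":0,"y":0,"z":-0.005,"rx":0,"ry":0,"rz":0,"hand":0.005}
    - {"x":0,"y":0,"z":-0.002,"rx":0,"ry":0,"rz":0,"hand":0.005}
    - {"x":0,"y":0,"z":-0.001,"rx":0,"ry":0,"rz":0,"hand":0.005}
    - {"x":0,"y":0,"z":0,"rx":0,"ry":0,"rz":0,"hand":0.005}

```text
time: 5.45
tool_pos: [0.6006, 0.1846, 0.0087]
ee_rot: [-1.571, -0.0, 1.258]
wrist_force: [0.7, -0.0, -1.0]
width: 0.0083
```

```bash
python3 - <<'E'
from h import *
s=snapshot('side'); c=s['color'][:,:,::-1]
cv2.imwrite('pics/s3.png',cv2.resize(c[280:330,220:300],None,fx=8,fy=8,interpolation=cv2.INTER_CUBIC))
o=robot.get_obs(); print(o['tool_pos'],o['wrist_force'],o['width'])
E
```

```text
[0.60073024 0.1845664  0.00884328] [-0.41047255  0.27091322 -0.1756229 ] 0.007988218875851869
```

View pics/s3.png

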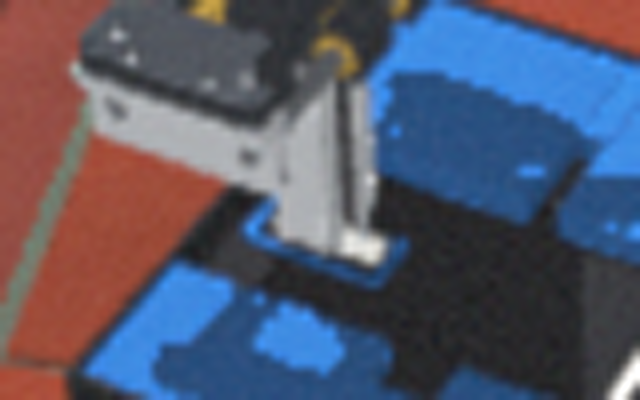

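Emit:
play_rows:
  steps:
    - {"x":0.001,"y":0,"z":0,"rx":0,"ry":0,"rz":0,"hand":0.005}
    - {"x":0,"y":0,"z":-0.001,"rx":0,"ry":0,"rz":0,"hand":0.005}
    - {"x":0,"y":0,"z":-0.0006,"rx":0,"ry":0,"rz":0,"hand":0.005}
    - {"x":0,"y":0,"z":0,"rx":0,"ry":0,"rz":0,"hand":0.005}
    - {"x":0,"y":0,"z":0,"rx":0,"ry":0,"rz":0,"hand":0.005}

```text
time: 6.12
tool_pos: [0.6015, 0.1845, 0.007]
ee_rot: [-1.571, -0.0, 1.258]
wrist_force: [-0.5, 0.7, 0.7]
width: 0.0083
```

Emit:
play_rows:
  steps:
    - {"x":0,"y":0,"z":0,"rx":0,"ry":0,"rz":0,"hand":0.011}
    - {"x":0,"y":0,"z":0,"rx":0,"ry":0,"rz":0,"hand":0.014}
    - {"x":0,"y":0,"z":0,"rx":0,"ry":0,"rz":0,"hand":0.02}
    - {"x":0,"y":0,"z":0.01,"rx":0,"ry":0,"rz":0,"hand":0.02}
    - {"x":0,"y":0,"z":0.03,"rx":0,"ry":0,"rz":0,"hand":0.03}
    - {"x":0,"y":0,"z":0.05,"rx":0,"ry":0,"rz":0,"hand":0.04}
    - {"x":-0.015,"y":-0.05,"z":0.05,"rx":0,"ry":0,"rz":0,"hand":0.05}
    - {"x":-0.015,"y":-0.05,"z":0,"rx":0,"ry":0,"rz":0.1,"hand":0.05}

```text
time: 7.12
tool_pos: [0.5764, 0.0911, 0.1467]
ee_rot: [-1.582, -0.003, 1.363]
wrist_force: [1.1, -0.4, -0.0]
width: 0.0498
```

Emit:
play_rows:
  steps:
    - {"x":-0.01,"y":-0.055,"z":0,"rx":0,"ry":0,"rz":0.1,"hand":0.05}
    - {"x":-0.01,"y":-0.055,"z":0,"rx":0,"ry":0,"rz":0.1,"hand":0.05}
    - {"x":-0.01,"y":-0.055,"z":0,"rx":0,"ry":0,"rz":0.1,"hand":0.05}
    - {"x":-0.01,"y":-0.055,"z":0,"rx":0,"ry":0,"rz":0.1,"hand":0.05}
    - {"x":0,"y":0,"z":0,"rx":0,"ry":0,"rz":0.05,"hand":0.05}

```text
time: 7.75
tool_pos: [0.5328, -0.1327, 0.1411]
ee_rot: [-1.571, 0.002, 1.804]
wrist_force: [-0.2, 0.4, -0.9]
width: 0.0498
```

```bash
python3 - <<'E'
from h import *
t=snapshot('top'); c=t['color'][:,:,::-1]
cv2.imwrite('pics/t4.png',c)
s=snapshot('side');c=s['color'][:,:,::-1]
cv2.imwrite('pics/s4.png',cv2.resize(c[280:330,220:300],None,fx=8,fy=8,interpolation=cv2.INTER_CUBIC))
o=robot.get_obs(); print(o['time'],o['tool_pos'],o['ee_rot'],o['joint_positions'])
for cam,bx,im in(('top',(200,180,240,220),t),('side',(235,295,280,325),s)):
    b,r,w,g=masks(im)
    for st,ce,px in comps(w,4,400,bx): print(cam,st,ce,axis(plane(im,px,.011)))
    for st,ce,px in comps(b,4,400,bx): print(' frame',st,ce,axis(plane(im,px,.0065)))
E
```

```text
7.85 [ 0.53340838 -0.129905    0.14097956] [-1.57180620e+00  3.28779176e-04  1.80563740e+00] [-3.42344398e-01  1.05583551e-01  1.47880777e+00  2.75568365e-04
  1.55617565e+00 -2.14798585e+00]
top [222 192   8  14  56] [225.75       198.60714286] (array([0.59956534, 0.18409883]), array([-0.94708957,  0.32096938]), np.float64(-0.01963503675634007), np.float64(0.01948923472095786), np.float64(0.010018735479164194))
 frame [200 180  16  31 341] [205.57478006 192.30498534] (array([0.61696792, 0.23959002]), array([-0.98967183,  0.14335157]), np.float64(-0.03580310049785564), np.float64(0.048367079103255814), np.float64(0.04134000605774878))
 frame [219 189  14  20  82] [225.92682927 198.46341463] (array([0.60095765, 0.18447927]), array([-0.94457625,  0.32829212]), np.float64(-0.027010479774340658), np.float64(0.026989387570289496), np.float64(0.02251900275404616))
 frame [234 204   6  16  57] [237.33333333 213.61403509] (array([0.56039946, 0.15256282]), array([-0.98832835,  0.15233867]), np.float64(-0.02625015231697527), np.float64(0.015726186974372156), np.float64(0.014079165088025158))
s
[... 206 characters left out ...]
6490893872727973))
 frame [257 295  23  11 164] [270.20121951 298.46341463] (array([0.58354777, 0.13428542]), array([-0.97928008,  0.20251057]), np.float64(-0.04070563139471197), np.float64(0.033537385983843974), np.float64(0.03919140132128758))
 frame [250 304  21  12  61] [259.42622951 310.54098361] (array([0.60274989, 0.18677974]), array([-0.96529079,  0.26117752]), np.float64(-0.030196234090100568), np.float64(0.027669789438859203), np.float64(0.026493631620389688))
 frame [235 312  34  13 271] [248.98892989 320.01845018] (array([0.62229858, 0.22682506]), array([-0.99848515,  0.05502178]), np.float64(-0.03655132461586168), np.float64(0.05371194604176257), np.float64(0.04772631227665308))
```

View pics/t4.png

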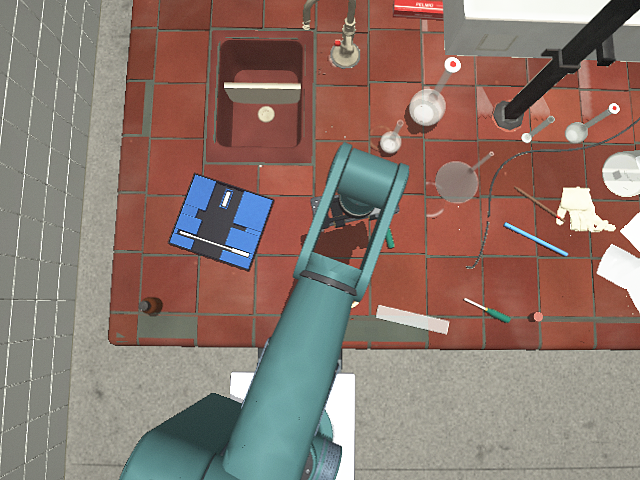

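View pics/s4.png

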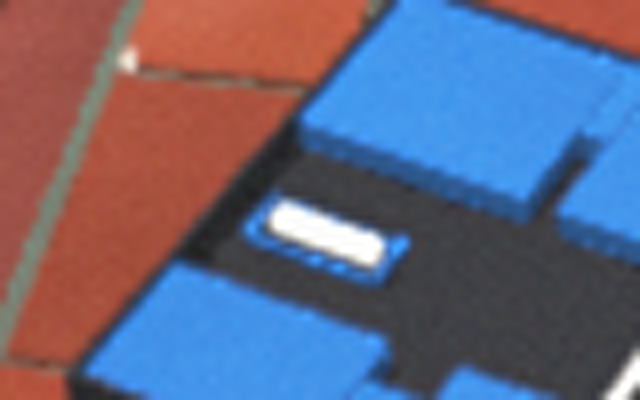

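The side crop shows the bar inside the nest frame. The top view puts its centre about 1.4 mm off along the nest and 0.9° off line, with the frame at pixel (226,198). Now to the screwdriver.

Emit:
play_rows:
  steps:
    - {"x":-0.005,"y":-0.028,"z":0,"rx":0,"ry":0,"rz":0,"hand":0.05}
    - {"x":-0.005,"y":-0.028,"z":0,"rx":0,"ry":0,"rz":0,"hand":0.05}
    - {"x":-0.005,"y":-0.028,"z":-0.02,"rx":0,"ry":0,"rz":0,"hand":0.05}
    - {"x":-0.006,"y":-0.03,"z":-0.03,"rx":0,"ry":0,"rz":0.007,"hand":0.05}
    - {"x":0,"y":0,"z":-0.04,"rx":0,"ry":0,"rz":0,"hand":0.05}
    - {"x":0,"y":0,"z":0,"rx":0,"ry":0,"rz":0,"hand":0.05}
    - {"x":0,"y":0,"z":0,"rx":0,"ry":0,"rz":0,"hand":0.05}

```text
time: 8.72
tool_pos: [0.5136, -0.2425, 0.0518]
ee_rot: [-1.572, 0.001, 1.816]
wrist_force: [-0.1, -0.6, 0.2]
width: 0.0503
```

```bash
python3 - <<'E'
from h import *
s=snapshot('side');c=s['color'][:,:,::-1]
cv2.imwrite('pics/s5.png',cv2.resize(c[170:260,260:360],None,fx=6,fy=6,interpolation=cv2.INTER_CUBIC))
o=robot.get_obs(); print(o['time'],o['tool_pos'],o['ee_rot'],o['joint_positions'])
p=o['tool_pos'].copy(); print((proj(s,p)-[260,170])*6); p[2]=.017;print((proj(s,p)-[260,170])*6)
E
```

```text
8.775 [ 0.51408789 -0.2428146   0.05252864] [-1.57351327  0.00260135  1.81597986] [-5.41030216e-01  2.03940700e-01  1.54808404e+00  8.62787825e-05
  1.38580739e+00 -2.35702932e+00]
[[319.6127291  267.45431809]]
[[318.72375741 320.68555986]]
```

View pics/s5.png

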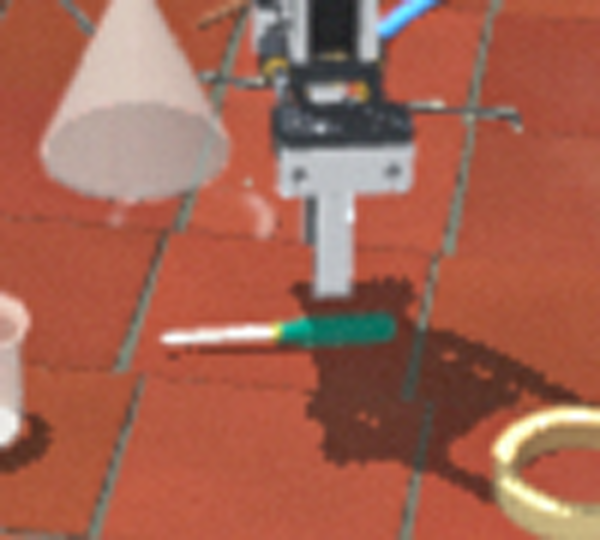

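The near finger sits at crop (333,290), in front of the handle (277–395), close to the balance point. Descending.

Emit:
play_rows:
  steps:
    - {"x":-0.001,"y":-0.002,"z":-0.015,"rx":0,"ry":0,"rz":0,"hand":0.05}
    - {"x":0,"y":0,"z":-0.015,"rx":0,"ry":0,"rz":0,"hand":0.05}
    - {"x":0,"y":0,"z":-0.012,"rx":0,"ry":0,"rz":0,"hand":0.05}
    - {"x":0,"y":0,"z":-0.004,"rx":0,"ry":0,"rz":0,"hand":0.05}
    - {"x":0,"y":0,"z":0,"rx":0,"ry":0,"rz":0,"hand":0.035}
    - {"x":0,"y":0,"z":0,"rx":0,"ry":0,"rz":0,"hand":0.022}
    - {"x":0,"y":0,"z":0,"rx":0,"ry":0,"rz":0,"hand":0.01}
    - {"x":0,"y":0,"z":0,"rx":0,"ry":0,"rz":0,"hand":0.01}

```text
time: 9.78
tool_pos: [0.5118, -0.2449, 0.0046]
ee_rot: [-1.571, 0.001, 1.815]
wrist_force: [0.3, 0.5, 0.1]
width: 0.0162
```

Emit:
play_rows:
  steps:
    - {"x":0,"y":0,"z":0,"rx":0,"ry":0,"rz":0,"hand":0.01}
    - {"x":0,"y":0,"z":0,"rx":0,"ry":0,"rz":0,"hand":0.01}
    - {"x":0,"y":0,"z":0.01,"rx":0,"ry":0,"rz":0,"hand":0.01}
    - {"x":0,"y":0,"z":0.02,"rx":0,"ry":0,"rz":0,"hand":0.01}
    - {"x":0,"y":0,"z":0.02,"rx":0,"ry":0,"rz":0,"hand":0.01}
    - {"x":0,"y":0,"z":0,"rx":0,"ry":0,"rz":0,"hand":0.01}

```text
time: 10.52
tool_pos: [0.5128, -0.2455, 0.0564]
ee_rot: [-1.574, 0.003, 1.815]
wrist_force: [-0.0, -0.2, -0.4]
width: 0.0163
```

```bash
python3 - <<'E'
from h import *
s=snapshot('side');c=s['color'][:,:,::-1]
cv2.imwrite('pics/s6.png',cv2.resize(c[170:260,260:360],None,fx=6,fy=6,interpolation=cv2.INTER_CUBIC))
o=robot.get_obs(); print(o['time'],o['tool_pos'],o['ee_rot'],o['joint_positions'],o['width'],o['wrist_force'])
E
```

```text
10.575 [ 0.51197538 -0.24496928  0.05495362] [-1.57208606e+00  1.15810439e-03  1.81504409e+00] [-5.46236506e-01  2.01335005e-01  1.54606541e+00  1.03521598e-04
  1.39246185e+00 -2.36129962e+00] 0.016024939070294543 [-0.22288093  0.33435797 -0.31400505]
```

View pics/s6.png

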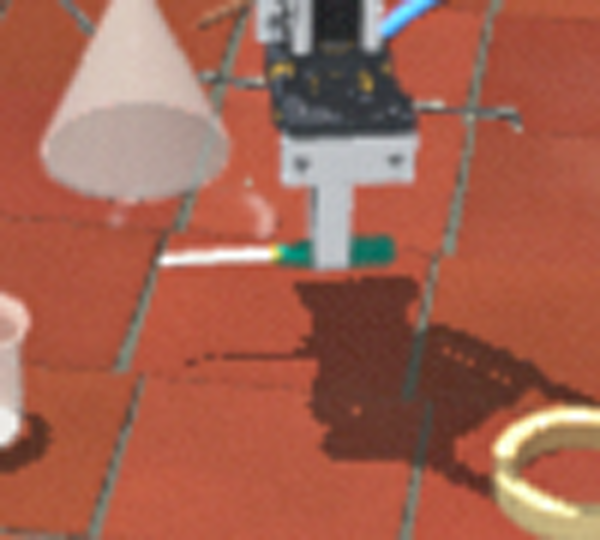

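Emit:
play_rows:
  steps:
    - {"x":0,"y":0.005,"z":0.04,"rx":0,"ry":0,"rz":0,"hand":0.01}
    - {"x":0,"y":0.03,"z":0.04,"rx":0,"ry":0,"rz":-0.1,"hand":0.01}
    - {"x":0,"y":0.035,"z":0,"rx":0,"ry":0,"rz":-0.16,"hand":0.01}
    - {"x":0,"y":0.035,"z":0,"rx":0,"ry":0,"rz":-0.16,"hand":0.01}
    - {"x":0,"y":0.035,"z":0,"rx":0,"ry":0,"rz":-0.16,"hand":0.01}
    - {"x":0,"y":0.035,"z":0,"rx":0,"ry":0,"rz":-0.16,"hand":0.01}
    - {"x":0,"y":0.035,"z":0,"rx":0,"ry":0,"rz":-0.16,"hand":0.01}
    - {"x":0,"y":0.035,"z":0,"rx":0,"ry":0,"rz":-0.16,"hand":0.01}

```text
time: 11.58
tool_pos: [0.5106, 0.0015, 0.1327]
ee_rot: [-1.569, 0.001, 0.75]
wrist_force: [0.4, -0.0, -0.2]
width: 0.0162
```

Emit:
play_rows:
  steps:
    - {"x":0.005,"y":0.035,"z":0,"rx":0,"ry":0,"rz":-0.16,"hand":0.01}
    - {"x":0.005,"y":0.035,"z":0,"rx":0,"ry":0,"rz":-0.16,"hand":0.01}
    - {"x":0.005,"y":0.035,"z":0,"rx":0,"ry":0,"rz":-0.16,"hand":0.01}
    - {"x":0.005,"y":0.035,"z":0,"rx":0,"ry":0,"rz":-0.16,"hand":0.01}
    - {"x":0.005,"y":0.035,"z":0,"rx":0,"ry":0,"rz":-0.16,"hand":0.01}
    - {"x":0.005,"y":0.02,"z":0,"rx":0,"ry":0,"rz":-0.16,"hand":0.01}
    - {"x":0,"y":0,"z":0,"rx":0,"ry":0,"rz":0,"hand":0.01}
    - {"x":0,"y":0,"z":0,"rx":0,"ry":0,"rz":0,"hand":0.01}

```text
time: 12.58
tool_pos: [0.541, 0.1945, 0.1332]
ee_rot: [-1.572, 0.001, -0.203]
wrist_force: [0.1, 0.2, 0.2]
width: 0.0164
```

Emit:
play_rows:
  steps:
    - {"x":0.003,"y":0.0125,"z":0,"rx":0,"ry":0,"rz":-0.054,"hand":0.01}
    - {"x":0.0033,"y":0.0125,"z":-0.02,"rx":0,"ry":0,"rz":-0.054,"hand":0.01}
    - {"x":0,"y":0,"z":-0.03,"rx":0,"ry":0,"rz":0,"hand":0.01}
    - {"x":0,"y":0,"z":-0.035,"rx":0,"ry":0,"rz":0,"hand":0.01}
    - {"x":0,"y":0,"z":0,"rx":0,"ry":0,"rz":0,"hand":0.01}
    - {"x":0,"y":0,"z":0,"rx":0,"ry":0,"rz":0,"hand":0.01}

```text
time: 13.32
tool_pos: [0.5486, 0.2197, 0.0504]
ee_rot: [-1.57, -0.001, -0.313]
wrist_force: [0.4, 0.1, 0.3]
width: 0.0164
```

```bash
cat > chk.py <<'E'
from h import *
import sys
n=sys.argv[1]
s=snapshot('side');t=snapshot('top')
o=robot.get_obs(); p=o['tool_pos']; print(o['time'],p,o['ee_rot'],o['width'],o['wrist_force'])
c=s['color'][:,:,::-1]; x0,y0=220,250
cv2.imwrite('pics/s%s.png'%n,cv2.resize(c[y0:y0+110,x0:x0+130],None,fx=6,fy=5.4,interpolation=cv2.INTER_CUBIC)[:600])
cv2.imwrite('pics/t%s.png'%n,cv2.resize(t['color'][165:285,160:290,::-1],None,fx=5,fy=5,interpolation=cv2.INTER_CUBIC))
za=p[2]-.0046+.009
O=np.array([.539,.1938]); Y=np.array([.3065,.952]); X=np.array([.952,-.3065])
for nm,im,bx in(('side',s,(240,280,330,355)),('top',t,(165,170,275,270))):
    b,r,w,g=masks(im)
    for lab,m in(('white',w),('green',g)):
        for st,ce,px in comps(m,8,400,bx):
            for z in ((za,) if lab=='white' else (za+.003,)):
                P=plane(im,px,z); c,d,a,bb,wd=axis(P); e=[c+a*d,c+bb*d]
                print(nm,lab,st,'len',round(bb-a,4),'w',round(wd,4),'ang',round(np.degrees(np.arctan2(d[1],d[0]))%180,1),'ends local',[np.round([(q-O)@X,(q-O)@Y],4).tolist() for q in e])
E
python3 chk.py 7
```

```text
13.425 [0.54928388 0.22027678 0.0514942 ] [-1.56864073 -0.003398   -0.31312478] 0.015990577619189747 [ 0.01570872  0.47924305 -0.09642468]
side white [295 280  15  18  74] len 0.0773 w 0.0266 ang 66.9 ends local [[-0.0285, -0.1113], [-0.0214, -0.0343]]
side white [267 283   5  26  83] len 0.1011 w 0.0111 ang 103.5 ends local [[0.0672, -0.0499], [0.0145, 0.0364]]
side white [278 289  13  23 159] len 0.0871 w 0.033 ang 93.3 ends local [[0.0186, -0.0461], [-0.0129, 0.0352]]
side white [286 300  33  46  98] len 0.1798 w 0.0097 ang 72.6 ends local [[-0.0826, -0.0481], [-0.084, 0.1317]]
side white [253 305  15   8  55] len 0.0399 w 0.0147 ang 157.5 ends local [[0.0557, 0.0487], [0.016, 0.052]]
side green [267 304  11  15  88] len 0.0552 w 0.02 ang 82.9 ends local [[0.0052, 0.0176], [-0.0051, 0.0718]]
top white [213 187   4  10  12] len 0.0246 w 0.0026 ang 161.8 ends local [[0.0744, 0.0321], [0.0498, 0.0322]]
top white [223 192   7  14  51] len 0.0367 w 0.0098 ang 163.0 ends local [[0.0728, -0.0016], [0.036, -0.0021]]
top white [170 207  24  13  63] len 0.0652 w 0.0122 ang 68.7 ends local [[-0.019, 0.1243], [-0.023, 0.0592]]
top white [219 218  24   9  47] len 0.0624 w 0.004 ang 72.3 ends local [[0.0015, -0.0027], [0.0017, -0.0651]]
top white [218 245  31  12  90] len 0.0803 w 0.009 ang 71.8 ends local [[-0.0633, -0.0242], [-0.0638, -0.1045]]
top green [165 170  14   4  36] len 0.034 w 0.008 ang 90.7 ends local [[0.0706, 0.1713], [0.0815, 0.139]]
top green [194 170   7  19  32] len 0.0496 w 0.0049 ang 20.7 ends local [[0.0979, 0.1011], [0.0591, 0.0702]]
top green [210 212  10   8  48] len 0.0254 w 0.0164 ang 55.7 ends local [[0.0053, 0.0245], [-0.0019, 0.0001]]
top green [211 237   4   5   8] len 0.0105 w 0.0079 ang 22.7 ends local [[-0.0509, -0.0045], [-0.0589, -0.0113]]
```

View pics/s7.png

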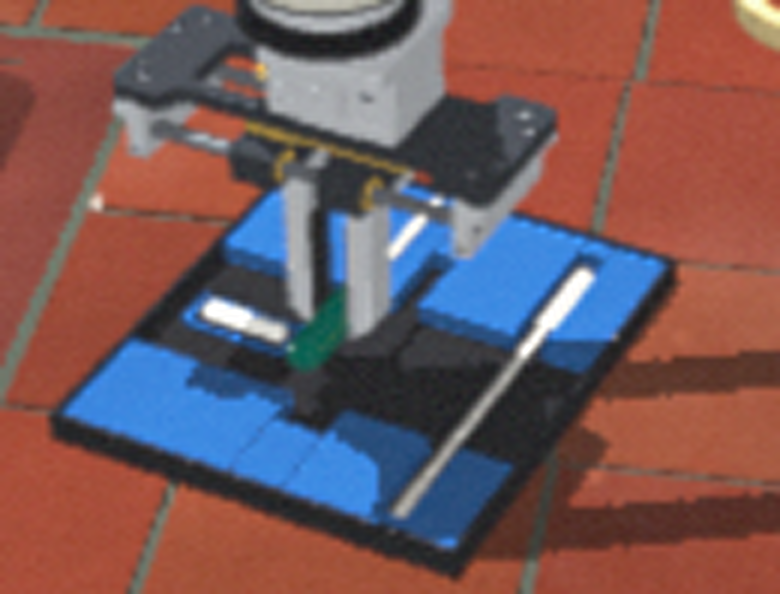

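View pics/t7.png

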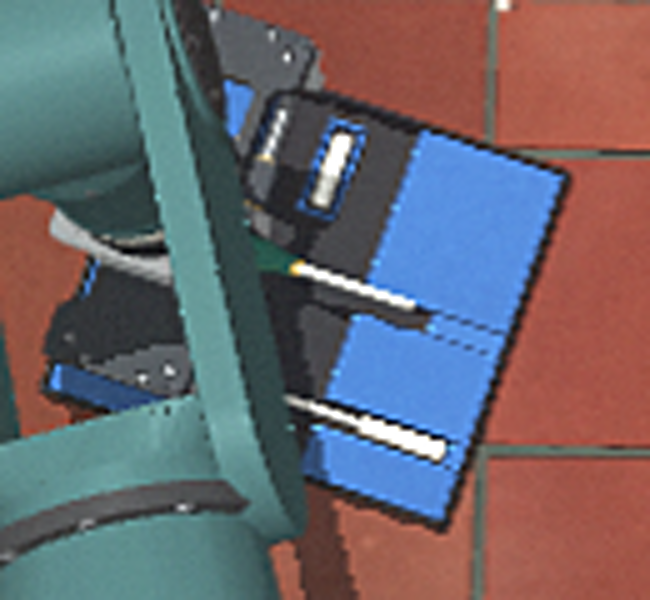

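The top view has the shaft at local x +1.6 mm, tip at y −65 mm, direction 72.3° against the tray's 72.15°. I'll shift a little and lower to just above the banks.

Emit:
play_rows:
  steps:
    - {"x":-0.0018,"y":-0.0003,"z":-0.01,"rx":0,"ry":0,"rz":0,"hand":0.01}
    - {"x":0,"y":0,"z":-0.01,"rx":0,"ry":0,"rz":0,"hand":0.01}
    - {"x":0,"y":0,"z":-0.005,"rx":0,"ry":0,"rz":0,"hand":0.01}
    - {"x":0,"y":0,"z":0,"rx":0,"ry":0,"rz":0,"hand":0.01}
    - {"x":0,"y":0,"z":0,"rx":0,"ry":0,"rz":0,"hand":0.01}

```text
time: 14.05
tool_pos: [0.5462, 0.2201, 0.0243]
ee_rot: [-1.571, -0.0, -0.313]
wrist_force: [-0.1, -0.1, -0.5]
width: 0.0164
```

```bash
python3 chk.py 8 | grep -v 'side white'
```

```text
14.15 [0.54631048 0.22009775 0.02449718] [-1.57040717e+00 -6.57372932e-04 -3.12952686e-01] 0.0164158031645264 [-0.30049374 -1.04919113 -0.97079102]
side green [269 310  10  17  96] len 0.0602 w 0.0215 ang 83.4 ends local [[0.0043, 0.012], [-0.0075, 0.0711]]
top white [215 191   4  10  13] len 0.0251 w 0.0034 ang 164.1 ends local [[0.0705, 0.0311], [0.0454, 0.0303]]
top white [223 192   7  14  49] len 0.0376 w 0.0094 ang 163.2 ends local [[0.0772, 0.0049], [0.0397, 0.0042]]
top white [173 210  24  13  60] len 0.0663 w 0.0125 ang 68.8 ends local [[-0.0216, 0.1232], [-0.0255, 0.057]]
top white [221 221  24   8  45] len 0.0629 w 0.0044 ang 72.8 ends local [[-0.0016, -0.0038], [-0.0009, -0.0667]]
top white [219 245  30  12  87] len 0.0797 w 0.0091 ang 71.9 ends local [[-0.062, -0.0205], [-0.0624, -0.1002]]
top green [196 170   6  17  23] len 0.0456 w 0.0039 ang 17.4 ends local [[0.1052, 0.1043], [0.0679, 0.078]]
top green [165 206  12   4  18] len 0.0294 w 0.0079 ang 85.9 ends local [[-0.0129, 0.1473], [-0.006, 0.1187]]
top green [212 214   9  10  45] len 0.0276 w 0.0211 ang 54.8 ends local [[0.0036, 0.0253], [-0.0046, -0.001]]
top green [214 243   5   5   9] len 0.0114 w 0.0081 ang 151.0 ends local [[-0.0583, -0.0155], [-0.0695, -0.0133]]
```

View pics/s8.png

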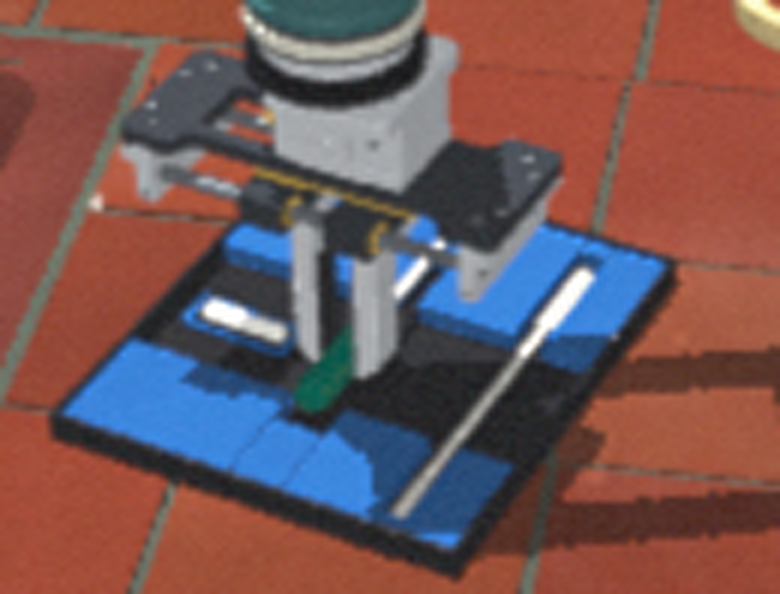

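View pics/t8.png

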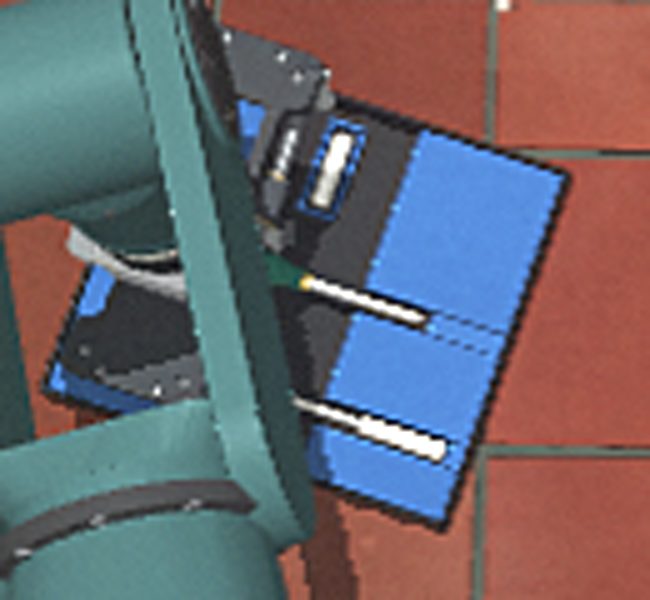

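Shaft now at local x ≈ −1 mm and tip at y −66.7 mm, inside the slot in both views. Adding a 1 mm correction and lowering to the floor.

Emit:
play_rows:
  steps:
    - {"x":0.0012,"y":0.0006,"z":-0.003,"rx":0,"ry":0,"rz":0,"hand":0.01}
    - {"x":0,"y":0,"z":-0.005,"rx":0,"ry":0,"rz":0,"hand":0.01}
    - {"x":0,"y":0,"z":-0.004,"rx":0,"ry":0,"rz":0,"hand":0.01}
    - {"x":0,"y":0,"z":-0.002,"rx":0,"ry":0,"rz":0,"hand":0.01}
    - {"x":0,"y":0,"z":-0.001,"rx":0,"ry":0,"rz":0,"hand":0.01}
    - {"x":0,"y":0,"z":0,"rx":0,"ry":0,"rz":0,"hand":0.01}
    - {"x":0,"y":0,"z":0,"rx":0,"ry":0,"rz":0,"hand":0.01}

```text
time: 15.02
tool_pos: [0.5473, 0.2206, 0.0093]
ee_rot: [-1.571, -0.0, -0.313]
wrist_force: [0.1, -0.7, -0.7]
width: 0.0165
```

Emit:
play_rows:
  steps:
    - {"x":0,"y":0,"z":-0.001,"rx":0,"ry":0,"rz":0,"hand":0.01}
    - {"x":0,"y":0,"z":-0.0005,"rx":0,"ry":0,"rz":0,"hand":0.01}
    - {"x":0,"y":0,"z":0,"rx":0,"ry":0,"rz":0,"hand":0.01}
    - {"x":0,"y":0,"z":0,"rx":0,"ry":0,"rz":0,"hand":0.01}

```text
time: 15.52
tool_pos: [0.5472, 0.2206, 0.0077]
ee_rot: [-1.571, -0.0, -0.313]
wrist_force: [-0.6, -0.0, 0.7]
width: 0.0161
```

```bash
python3 chk.py 9 | grep -E '^[0-9]|top white|side green'
```

```text
15.625 [0.54725658 0.22057825 0.00771049] [-1.57074735e+00 -1.58621478e-04 -3.13019718e-01] 0.016383151764693498 [ 0.39763879  0.75573127 -0.15167513]
side green [269 315  10  15  78] len 0.0531 w 0.0207 ang 84.1 ends local [[0.006, 0.0141], [-0.005, 0.0661]]
top white [216 192   5  10  17] len 0.0263 w 0.0041 ang 162.6 ends local [[0.0724, 0.0318], [0.0461, 0.0316]]
top white [223 192   7  14  48] len 0.0381 w 0.0094 ang 163.3 ends local [[0.08, 0.0091], [0.0419, 0.0083]]
top white [175 211  24  13  61] len 0.0672 w 0.0127 ang 68.7 ends local [[-0.021, 0.123], [-0.025, 0.0559]]
top white [222 222  23   8  44] len 0.0613 w 0.0045 ang 72.7 ends local [[-0.0008, -0.0032], [-0.0002, -0.0645]]
top white [221 246  28  11  84] len 0.0749 w 0.0093 ang 71.7 ends local [[-0.0611, -0.0227], [-0.0616, -0.0976]]
```

View pics/s9.png

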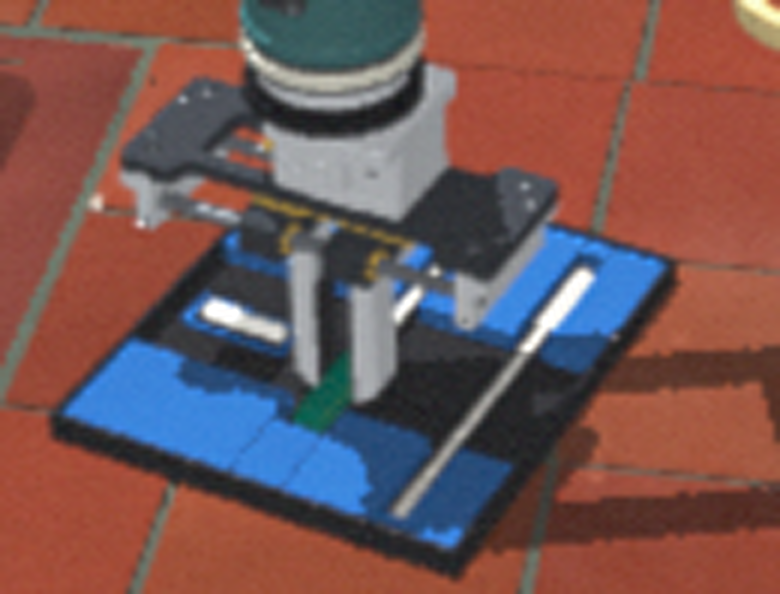

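The handle lies down in the wide end at crop (325,400), the tip at local (0,−64.5) mm. Releasing and retreating.

Emit:
play_rows:
  steps:
    - {"x":0,"y":0,"z":0,"rx":0,"ry":0,"rz":0,"hand":0.019}
    - {"x":0,"y":0,"z":0,"rx":0,"ry":0,"rz":0,"hand":0.024}
    - {"x":0,"y":0,"z":0,"rx":0,"ry":0,"rz":0,"hand":0.028}
    - {"x":0,"y":0,"z":0,"rx":0,"ry":0,"rz":0,"hand":0.028}
    - {"x":0,"y":0,"z":0.015,"rx":0,"ry":0,"rz":0,"hand":0.028}
    - {"x":0,"y":0,"z":0.03,"rx":0,"ry":0,"rz":0,"hand":0.028}
    - {"x":0,"y":0,"z":0.05,"rx":0,"ry":0,"rz":0,"hand":0.028}
    - {"x":0,"y":0,"z":0.06,"rx":0,"ry":0,"rz":0,"hand":0.028}

```text
time: 16.62
tool_pos: [0.5465, 0.2204, 0.1641]
ee_rot: [-1.572, 0.001, -0.313]
wrist_force: [1.0, 0.2, 0.5]
width: 0.0282
```

Emit:
play_rows:
  steps:
    - {"x":-0.03,"y":-0.05,"z":0.02,"rx":0,"ry":0,"rz":0,"hand":0.028}
    - {"x":-0.03,"y":-0.05,"z":0.02,"rx":0,"ry":0,"rz":0,"hand":0.028}
    - {"x":-0.03,"y":-0.05,"z":0,"rx":0,"ry":0,"rz":0,"hand":0.028}
    - {"x":0,"y":-0.05,"z":0,"rx":0,"ry":0,"rz":0,"hand":0.028}
    - {"x":0,"y":0,"z":0,"rx":0,"ry":0,"rz":0,"hand":0.028}
    - {"x":0,"y":0,"z":0,"rx":0,"ry":0,"rz":0,"hand":0.028}

```text
time: 17.38
tool_pos: [0.4574, 0.0209, 0.2035]
ee_rot: [-1.57, -0.001, -0.313]
wrist_force: [-0.1, 0.2, 0.7]
width: 0.0279
```

```bash
sed -i "s/^za=.*/za=.012/" chk.py; python3 chk.py 10; python3 -c "
from h import *
save(snapshot('top'),'t11')"
```

```text
17.475 [0.45740761 0.02157197 0.20300688] [-1.57028266e+00 -3.71782223e-04 -3.11437646e-01] 0.028092899144986014 [-0.48205631 -0.05303928  0.76020441]
side white [283 298  11  14  44] len 0.0587 w 0.0086 ang 73.3 ends local [[0.0012, -0.0681], [0.0, -0.0094]]
side white [285 299  34  47 153] len 0.1918 w 0.0104 ang 72.3 ends local [[-0.0629, -0.0945], [-0.0633, 0.0973]]
side white [253 305  15   9  64] len 0.044 w 0.0162 ang 159.1 ends local [[0.0822, 0.0095], [0.0382, 0.0118]]
side green [269 312  16  18 135] len 0.0668 w 0.0221 ang 72.7 ends local [[-0.0009, -0.002], [-0.0016, 0.0648]]
top white [222 198   4   8  15] len 0.0203 w 0.0045 ang 163.0 ends local [[0.0614, 0.0118], [0.0411, 0.0115]]
top white [180 231  42  16  81] len 0.116 w 0.0051 ang 72.2 ends local [[-0.0612, 0.0934], [-0.0612, -0.0227]]
top white [252 242  23  13  81] len 0.0636 w 0.0175 ang 63.7 ends local [[-0.03, -0.0978], [-0.0394, -0.1607]]
top white [241 251   8   6  31] len 0.021 w 0.0096 ang 69.8 ends local [[-0.0618, -0.0976], [-0.0609, -0.0766]]
top green [233 210   3   8  11] len 0.0192 w 0.0053 ang 6.4 ends local [[0.0389, -0.0237], [0.0214, -0.0316]]
top green [197 212  25  12 149] len 0.0658 w 0.0169 ang 72.1 ends local [[-0.0011, 0.066], [-0.0013, 0.0002]]
```

View pics/s10.png

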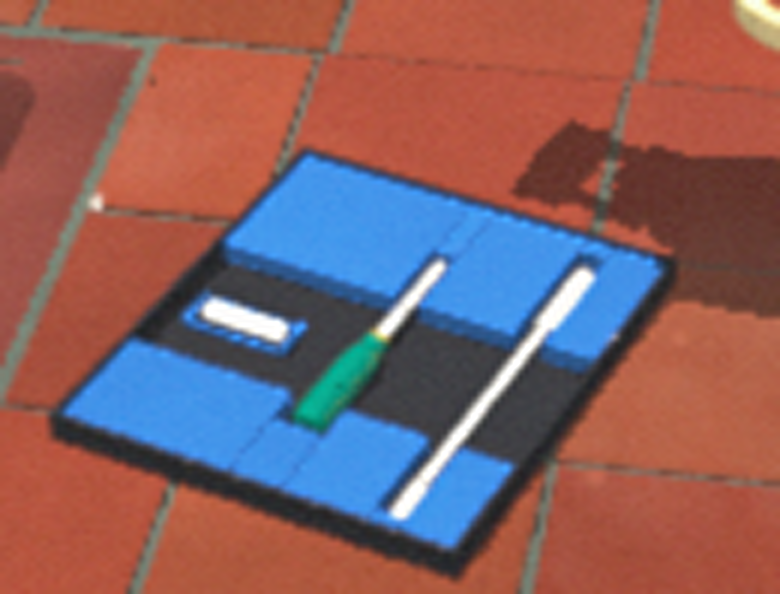

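View pics/t11.png

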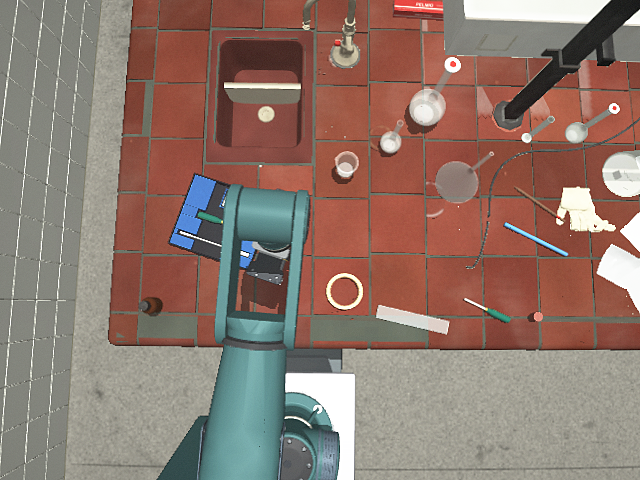

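Both objects lie where they should: the screwdriver is in its slot in both views, ends at about −66 and +65 mm and x within 1.5 mm. The bar is in its nest, and the beaker, tape and bottle have not moved. Handing in.

```bash
python3 -c "
from h import *
print(workorder.close_job())"
```

```text
the job is handed in; nothing more can be done
None
```

I moved the stir bar into its nest, then laid the screwdriver flat in its compartment with the handle in the wide end. I handed the job in at about 17.5 s of the 51 s allowed; the hand-in reports no verdict.

- **Stir bar:** after release, the top view put its centre about 1.4 mm off the nest's middle and about 1° off its line.
- **Screwdriver:** I took the green-handled one farthest to the left. After release the tip measured about 1 mm off the middle line at y −68 mm (side view). The butt measured about 1.5 mm off at y +65 to +66 mm.
- **Flatness:** I judged this from the pictures and the height at which I let go; I did not measure it separately.
- **Other things:** the spatula lay in its slot in the last pictures. The beaker, bottle and tape looked unmoved, though I compared them by eye only.
- **Disagreements:** the two cameras differed by 1–3 mm, roughly in line with the 2 mm calibration. The gripper's opening read about 1–2 mm under the nominal sizes of both objects. In the last top view the arm hid the blade, so the tip's final position comes from the side camera alone; just before release the top view had it at y −64.5 mm.

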